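Load the heat sink chute

TASK

Load the two silver heat sinks into the blue gravity chute, fins up and copper end pointing downhill, so that they slide down and lie one behind the other, the first against the yellow stop and the second against the first. Set each one down onto the chute near its upper end before letting go, do not drop it from a height, and leave the black heat sink where it is.

Things in the scene. Friction and masses are not known exactly. Their poses are not given: they have to be found in the camera images.
- sink_a: Silver finned heat sink, 120 g, lying fins up. Base 70 x 40 x 8 mm (x, y, z), its last 20 mm at +x finless and copper coloured (the copper end). Fin block (fins along x) 50 x 26 mm, from z = 8 to 38 mm, centred at x = -10 mm, y = 0: grip its flat sides, 26 mm apart across y. Origin: centre of the underside, 35 mm from each end; x to the copper end, z up through the fins.
- sink_b: Second silver finned heat sink, 120 g, lying fins up. Base 70 x 40 x 8 mm (x, y, z), its last 20 mm at +x finless and copper coloured (the copper end). Fin block (fins along x) 50 x 26 mm, from z = 8 to 38 mm, centred at x = -10 mm, y = 0: grip its flat sides, 26 mm apart across y. Origin: centre of the underside, 35 mm from each end; x to the copper end, z up through the fins.
- sink_black: A heat sink of the same shape and size, black all over with no copper end: not wanted, stays where it lies. Origin at the centre of its underside.
- chute_bed: Blue fixed chute, sloping 20 degrees down towards the robot. Origin: on the channel floor, mid-width, at the yellow stop's inner face, 35 mm above the bench; x uphill along the floor, z square off the floor (tilted). Floor 260 mm long, 60 wide; side walls rise 10 mm, stop 22. Slick: a heat sink let go slides down by itself. Set each with its centre 160 to 200 mm up from the stop.
Things that resemble listed ones, but are neither listed nor needed, are in the scene too. What is shaped like the sink_b but purple is not meant. What is shaped like the sink_a but pink is not meant.

How it is judged (in metres and radians):
At the end, for the whole second after the job is handed in: Both silver heat sinks rest on the chute floor, fins up, copper end downhill, within 20 degrees of its line and 15 mm of its centre line, in either order: centre of the first 20 to 50 mm from the stop (35 touching), of the second 85 to 125 mm (105 touching) (((x of chute_bed in the frame of sink_a between 0.02 and 0.05 m and y of sink_a in the frame of chute_bed between -0.015 and 0.015 m and z of sink_a in the frame of chute_bed between -0.006 and 0.01 m and angle between the x axis of each of sink_a, sink_b and the x axis of chute_bed, either way round below 0.35 rad and angle between each of sink_a, sink_b's own z axis and vertical below 0.7 rad and linear speed of each of sink_a, sink_b below 0.02 m/s and x of chute_bed in the frame of sink_b between 0.085 and 0.125 m and y of sink_b in the frame of chute_bed between -0.015 and 0.015 m and z of sink_b in the frame of chute_bed between -0.006 and 0.01 m) or (x of chute_bed in the frame of sink_b between 0.02 and 0.05 m and y of sink_b in the frame of chute_bed between -0.015 and 0.015 m and z of sink_b in the frame of chute_bed between -0.006 and 0.01 m and angle between the x axis of each of sink_b, sink_a and the x axis of chute_bed, either way round below 0.35 rad and angle between each of sink_b, sink_a's own z axis and vertical below 0.7 rad and linear speed of each of sink_b, sink_a below 0.02 m/s and x of chute_bed in the frame of sink_a between 0.085 and 0.125 m and y of sink_a in the frame of chute_bed between -0.015 and 0.015 m and z of sink_a in the frame of chute_bed between -0.006 and 0.01 m))).
It fails at once if the black heat sink is moved by more than 20 mm (distance of sink_black from where it was at the start of the episode above 0.02 m).
It fails at once if sink_a is dropped or thrown: faster than 1.1 m/s while not held (a fall of about 60 mm) (linear speed of sink_a above 1.1 m/s and contact force between the fingers and sink_a below 0.05 N).
It fails at once if sink_b is dropped or thrown: faster than 1.1 m/s while not held (a fall of about 60 mm) (linear speed of sink_b above 1.1 m/s and contact force between the fingers and sink_b below 0.05 N).
It also fails if it takes over 54 s, if anything falls off the work surface, if the arm or the gripper's body presses on something with over 40 N, if the wrist force passes 120 N, or if a joint passes its speed limit or range.

ROBOT

A 7-joint arm with a two-finger parallel gripper is mounted at the origin on the work surface. World frame = base frame: x ahead of the robot, y to its left, z up, the work surface at z = 0. Lengths are in m, angles in degrees, forces in N, time in s.
With the tool pointing down it reaches from about 0.425 to 0.875 m from the base axis. Payload 4.7 kg.
Tool frame: the origin (TCP) lies on the mounting face of the last link; the fingertips stand 182 mm ahead of it and the grasp point (between the pads) lies 164 mm ahead of it; z points along the fingers, y is the line along which they close (so a half turn about z gives the same grasp; the last joint's range is limited). The gripper opens to 87 mm and grips with 3 to 60 N. Pads are 19 mm wide; open, the fingers measure 117 mm over their backs; the gripper's body (75 mm by 190 mm) begins 51 mm behind the grasp point.
Start: joints at [64.635, 18.392, -4.016, 83.108, 1.295, 78.541, -3.26], TCP at [0.287, -0.583, 0.405] pointing down, gripper open.
Joint ranges: [-163.93, 163.93], [-17.29, 119.83], [-79.2, 71.16], [3.27, 140.29], [-89.18, 269.18], [5.43, 117.66], [-154.24, 154.24]. Speed limits (degrees/s): [147.25, 147.25, 180, 180, 180, 180, 180].

INTERFACE

Orientations are given as [roll, pitch, yaw] about the fixed x, y, z axes, in that order (R = Rz(yaw) Ry(pitch) Rx(roll)).
In Python, from cell import env gives the robot as it stands.
- The arm moves only by the tool servo_tool, never from a script. Its argument "plan" is a list of rows, each an object with "xyz": the shift along the tool's x, y, z in cm, a list of three; "twist": the turn, a rotation vector about the tool's x, y, z in degrees, a list of three; "jaw": the closure, from 0 (fully open) to 1 (shut). In form: [{"xyz": [x, y, z], "twist": [wx, wy, wz], "jaw": jaw}, ...]. A call has 1 to 10 rows; each row is the pose to reach, as a shift and turn from the pose commanded when the call began, along the tool's axes at that moment; what a row does not reach only later rows make up. A row lasts 1/12 s, in which the tool goes at most 41.7 mm and 7.16 degrees, less where a joint would pass 70% of its speed; a pose out of reach is approached as far as the arm can. A call with a gripper value outside its range is refused whole. The fingers move at their own pace and stop on an object; "newtons" is the grip in N (left out, the last holds). Time passes only in rows, so rows that repeat a pose let the fingers close. It gives the time, the measured TCP pose, the force, the opening and the grip force at its end, in the units of the state.
- env.get_obs(): the state, without advancing time (a new reading comes with each control period).
- env.read_camera(name): name is "scene" or "top"; returns a dict with "img" (420x560x3 uint8, red, green, blue), "camera_matrix" (3x3 intrinsics, pixels), "k1" (the pictures are not rectified: a ray, as slopes to the right and down, at radius r is drawn at 1 + k1 r^2 times it, then the intrinsics apply), "R" (3x3) and "t" (3): a world point X has camera coordinates R X + t. Camera axes: x right, y down, z forward; pixel columns grow to the right and rows downward; lengths in m; the calibration is good to about 2 mm. A picture is of the moment at which its call begins. There is no depth.
- env.sign_off(): hands the job in; it is judged then, once.
The state is a dict: "time_s": time; "qpos": joint angles; "joint_velocities": joint speeds; "effort": joint torques, N m; "tool_pos": TCP position; "tool_rot": TCP orientation; "force": force on the tool from outside, world axes, zero at the start; "wrist_torque": the same for the moment, N m; "grip_width": finger opening in m; "grasp_force": force on a finger pad.
Only numpy, scipy, OpenCV 4.12 (cv2) and the standard library are available. Lean on these libraries where they do the work, as an engineer would, in place of code of your own. Each camera call takes 0.05 s, during which the arm holds its last target. There are 200 camera calls.

## Working session

There is one attempt and no reset: what is moved stays moved. The work goes in short steps, Python scripts to look and compute and a tool call to move; the robot and the scene stay as the last step left them, time stands still between calls to the robot, and variables do not carry over. Pictures are saved under pics/ and viewed, at most 10 in all, crops included, and the job is handed in when it is done.

Besides the shell and the picture viewer there is one more tool, called as name(argument=value, ...) on one line, values as JSON. servo_tool: Moves the arm, as the interface text tells. Its arguments: {"type":"object","properties":{"plan":{"type":"array","items":{"type":"object","properties":{"xyz":{"type":"array","items":{"type":"number"}},"twist":{"type":"array","items":{"type":"number"}},"jaw":{"type":"number"}}}},"newtons":{"type":"number"}},"required":["plan"]}

```bash
mkdir -p pics; ls
cat > h.py <<'E'
from cell import env
import numpy as np, cv2
from scipy.spatial.transform import Rotation as Rn
def save(name,fn):
    c=env.read_camera(name); cv2.imwrite('pics/'+fn+'.png',c['img'][:,:,::-1]); np.savez('pics/'+fn,**c); return c
def load(fn): return dict(np.load('pics/'+fn+'.npz'))
def ray(c,u,v):
    K=c['camera_matrix']; D=np.array([float(c['k1']),0,0,0,0])
    # drawn = ray*(1+k1 r^2): standard radial model
    p=cv2.undistortPoints(np.array([[[u,v]]],float),K,D)[0,0]
    R=c['R']; o=-R.T@c['t']; d=R.T@np.array([p[0],p[1],1]); return o,d/np.linalg.norm(d)
def onz(c,u,v,z):
    o,d=ray(c,u,v); return o+d*(z-o[2])/d[2]
def proj(c,X):
    K=c['camera_matrix']; D=np.array([float(c['k1']),0,0,0,0])
    return cv2.projectPoints(np.array(X,float).reshape(-1,3),cv2.Rodrigues(c['R'])[0],c['t'],K,D)[0][:,0]
E
python3 - <<'E'
from h import *
a=save('top','top0'); b=save('scene','sc0')
for c in(a,b): print(c['camera_matrix'],c['k1'],-c['R'].T@c['t'],c['R'])
o=env.get_obs(); print(o)
E
```

```text
pics
[[543.12104821   0.         289.36064319]
 [  0.         543.12104821 201.77108401]
 [  0.           0.           1.        ]] 0.028686197963046955 [0.3625517  0.06417575 0.99865229] [[-0.01340081 -0.99987913  0.00788298]
 [-0.98467103  0.01182502 -0.17402051]
 [ 0.17390626 -0.01009416 -0.98471048]]
[[439.56168689   0.         278.15229832]
 [  0.         439.56168689 210.29907062]
 [  0.           0.           1.        ]] 0.026088658398274265 [ 0.8945007  -0.57885992  0.54621786] [[ 0.86779637  0.49672609  0.01388013]
 [ 0.29073068 -0.48486679 -0.82485142]
 [-0.40299521  0.71983844 -0.56517915]]
{'time_s': 0.1, 'qpos': array([64.63516611, 18.43580486, -4.01477824, 83.16744546,  1.29696504,
       78.54238326, -3.25949391]), 'joint_velocities': array([ 0.05073897, -0.07697161, -0.09787448, -0.18475642, -0.0530949 ,
        0.01811358,  0.0906043 ]), 'effort': array([-3.61981001e-04, -4.92569625e+01, -4.05652514e-01, -3.13396382e+01,
       -6.40357006e-02,  3.95244663e-02,  5.80445635e-05]), 'tool_pos': array([ 0.28657916, -0.58321155,  0.40376337]), 'tool_rot': array([-1.79899706e+02,  7.66922259e-03,  2.61746082e+01]), 'force': array([-0.03219222, -0.87934595, -0.49294739]), 'wrist_torque': array([-0.02584962,  0.02444101, -0.09642827]), 'grasp_force': 0.0, 'grip_width': 0.08718847647042781}
```

View pics/top0.png

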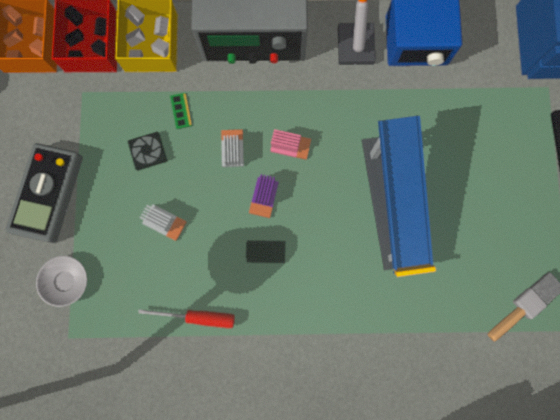

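View pics/sc0.png

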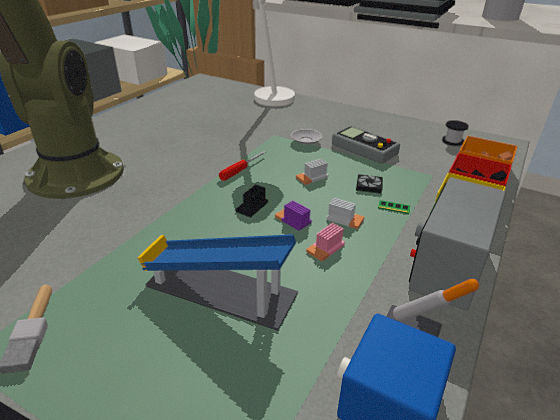

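The top view shows five heat-sink shapes: silver at (232,148), silver at (162,220), pink at (290,143), purple at (264,196) and black at (266,251). Only the two at (232,148) and (162,220) are silver with a copper end, so those are the ones I want. The chute runs from its upper end at (399,118) to the yellow stop at (414,271). I'll confirm with a crop and measure.

Run:
```python
from h import *
c=load('top0'); im=np.ascontiguousarray(c['img'][:,:,::-1]); hsv=cv2.cvtColor(im,cv2.COLOR_BGR2HSV)
cv2.imwrite('pics/crop.png',cv2.resize(im[120:245,130:255],None,fx=4.6,fy=4.6,interpolation=cv2.INTER_CUBIC))
for n,(x0,y0,x1,y1) in dict(A=(210,120,250,175),B=(130,195,195,245)).items():
    h=hsv[y0:y1,x0:x1]; 
    for lab,m,z in(('cop',(h[...,0]<20)&(h[...,1]>90)&(h[...,2]>90),.008),('fin',(h[...,1]<45)&(h[...,2]>110),.038)):
        m=cv2.morphologyEx(m.astype(np.uint8),cv2.MORPH_CLOSE,np.ones((3,3)))
        k=max(cv2.findContours(m,0,1)[0],key=cv2.contourArea)+np.array([x0,y0])
        W=np.array([onz(c,*p[0].astype(float),z)[:2] for p in k])*1000
        r=cv2.minAreaRect(W.astype(np.float32)); print(n,lab,cv2.minAreaRect(k),'mm',np.round(r[0],1),np.round(r[1],1),round(r[2],1))
# chute
m=cv2.inRange(hsv,(100,120,50),(125,255,255)); m[:,:370]=0;m[:100]=0;m[290:]=0;m[:,450:]=0
k=max(cv2.findContours(m,0,1)[0],key=cv2.contourArea);print('chute',cv2.boxPoints(cv2.minAreaRect(k)).round(1),cv2.approxPolyDP(k,4,True)[:,0].tolist())
m=cv2.inRange(hsv,(18,120,120),(35,255,255)); m[:250]=0;m[:,:380]=0;m[290:]=0;m[:,445:]=0
k=max(cv2.findContours(m,0,1)[0],key=cv2.contourArea);print('stop',cv2.boxPoints(cv2.minAreaRect(k)).round(1))
cv2.imwrite('pics/chute.png',cv2.resize(im[105:285,360:460],None,fx=3.3,fy=3.3,interpolation=cv2.INTER_CUBIC))
```

```text
A cop ((231.49876403808594, 133.97506713867188), (9.08864688873291, 21.373300552368164), 87.1375961303711) mm [669.  161.7] [17.8 40.2] 2.4
A fin ((231.41847229003906, 151.5323028564453), (31.50697135925293, 22.409887313842773), 86.8201675415039) mm [626.6 158.8] [59.5 40.8] 3.1
B cop ((175.90000915527344, 228.20001220703125), (11.62755298614502, 21.913463592529297), 26.56505012512207) mm [490.8 262.1] [21.5 39.7] 62.9
B fin ((156.00576782226562, 218.35317993164062), (32.770477294921875, 24.18355941772461), 28.810794830322266) mm [505.6 291.9] [59.3 42.6] 62.4
chute [[377.5 119.7]
 [419.2 115.5]
 [434.1 264.2]
 [392.3 268.4]] [[419, 116], [378, 122], [395, 268], [432, 263]]
stop [[394.6 270.9]
 [434.6 265.2]
 [435.4 271.1]
 [395.4 276.8]]
```

View pics/crop.png

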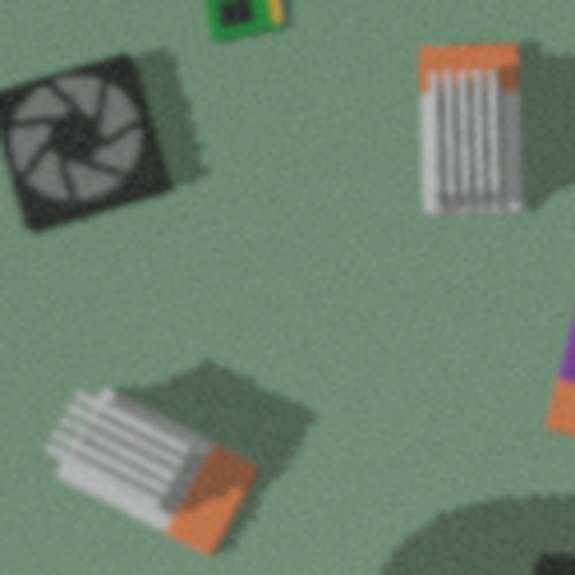

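View pics/chute.png

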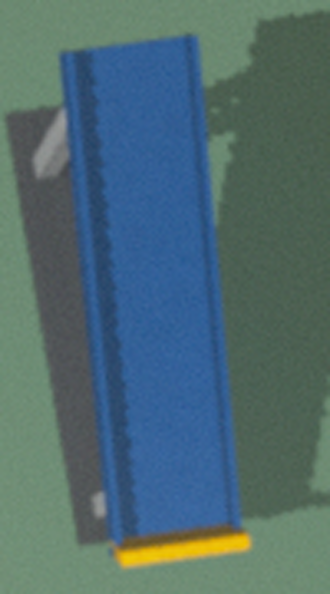

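The crop confirms both silver sinks with copper ends. A's copper points to +x, at full-image (232,134). B's copper points down and right, at (176,228). The chute has its stop at (394–435, 265–277), and no other object is near it.

```bash
cat >> h.py <<'E'
def delta(xyz,rpy,base=None):
    o=env.get_obs(); p,r=(o['tool_pos'],o['tool_rot']) if base is None else base
    R0=Rn.from_euler('xyz',r,degrees=True); R1=Rn.from_euler('xyz',rpy,degrees=True)
    print('xyz cm',np.round(R0.inv().apply(np.array(xyz)-p)*100,2),'twist',np.round((R0.inv()*R1).as_rotvec(degrees=True),2))
E
python3 - <<'E'
from h import *
c=load('top0')
np.set_printoptions(precision=4,suppress=True)
print('A px mid',onz(c,232.2,129.8,.008),onz(c,232.2,166.5,.0),onz(c,221.3,148,.008),onz(c,243,148,.008))
pts={k:onz(c,*p,z) for k,p,z in (('UL',(378.8,120.8),.133),('UR',(419.7,115.9),.133),('SL',(394.6,270.9),.0557),('SR',(434.6,265.2),.0557),('floorR_up',(417,117),.124),('floorR_lo',(430.5,265),.037))}
for k,v in pts.items(): print(k,v)
up=(pts['UL']+pts['UR'])/2; st=(pts['SL']+pts['SR'])/2
u=(up-st)[:2]; print('len',np.linalg.norm(u),'yaw',np.degrees(np.arctan2(u[1],u[0])),'stop-perp yaw',np.degrees(np.arctan2(*(pts['SL']-pts['SR'])[:2]))*-1)
a=u/np.linalg.norm(u); s,co=np.sin(np.radians(20)),np.cos(np.radians(20))
X=np.r_[a*co,s]; Z=np.r_[-a*s,co]
O=st-.022*Z; print('O',O,'Xup',X,'Z',Z)
print('upper end expected',O+.26*X+.01*Z,'measured',up)
# check with scene cam
cs=load('sc0'); print('scene px: stop top, upper end mid floor',proj(cs,[O+.022*Z,O+.26*X,O+.18*X]))
print('A,B in scene',proj(cs,[[.644,.1605,.038],[.503,.286,.038]]))
E
```

```text
A px mid [0.6772 0.1604 0.008 ] [0.6078 0.1609 0.    ] [0.6418 0.1807 0.008 ] [0.6414 0.1399 0.008 ]
UL [ 0.6503 -0.0952  0.133 ]
UR [ 0.6579 -0.1636  0.133 ]
SL [ 0.4059 -0.1253  0.0557]
SR [ 0.4148 -0.1948  0.0557]
floorR_up [ 0.6592 -0.1613  0.124 ]
floorR_lo [ 0.4163 -0.1928  0.037 ]
len 0.24570229041843614 yaw 7.176335617497641 stop-perp yaw 7.363023917038356
O [ 0.4178 -0.1591  0.035 ] Xup [0.9323 0.1174 0.342 ] Z [-0.3393 -0.0427  0.9397]
upper end expected [ 0.6568 -0.129   0.1333] measured [ 0.6541 -0.1294  0.133 ]
scene px: stop top, upper end mid floor [[153.5089 244.9104]
 [287.8431 251.7025]
 [243.2189 252.839 ]]
A,B in scene [[346.4034 204.5096]
 [312.2606 163.3561]]
```

Run:
```python
from h import *
delta([.50,-.20,.40],[180,0,50])
delta([.507,.293,.38],[180,0,62.9])
```

```text
xyz cm [ 36.06 -24.98   0.42] twist [-1.000e-01 -1.000e-02 -2.383e+01]
xyz cm [ 58.43 -68.91   2.49] twist [-1.000e-01 -2.000e-02 -3.673e+01]
```

servo_tool(plan=[{"xyz": [36, -25, 0.4], "twist": [0, 0, -24], "jaw": 0.2}, {"xyz": [36, -25, 0.4], "twist": [0, 0, -24], "jaw": 0.2}, {"xyz": [36, -25, 0.4], "twist": [0, 0, -24], "jaw": 0.2}, {"xyz": [36, -25, 0.4], "twist": [0, 0, -24], "jaw": 0.2}, {"xyz": [36, -25, 0.4], "twist": [0, 0, -24], "jaw": 0.2}, {"xyz": [36, -25, 0.4], "twist": [0, 0, -24], "jaw": 0.2}, {"xyz": [36, -25, 0.4], "twist": [0, 0, -24], "jaw": 0.2}, {"xyz": [36, -25, 0.4], "twist": [0, 0, -24], "jaw": 0.2}, {"xyz": [36, -25, 0.4], "twist": [0, 0, -24], "jaw": 0.2}, {"xyz": [36, -25, 0.4], "twist": [0, 0, -24], "jaw": 0.2}], newtons=25)

```text
time_s: 0.93
tool_pos: [0.4894, -0.2171, 0.4007]
tool_rot: [-180.0, 0.0, 50.2]
force: [0.9, -0.2, -0.1]
grip_width: 0.0697
grasp_force: 0.0
```

Run:
```python
from h import *
delta([.507,.293,.30],[180,0,62.9])
```

```text
xyz cm [ 40.31 -31.32  10.06] twist [-1.000e-02  2.000e-02 -1.274e+01]
```

servo_tool(plan=[{"xyz": [38.4, -30.9, 10], "twist": [0, 0, -13], "jaw": 0.2}, {"xyz": [38.4, -30.9, 10], "twist": [0, 0, -13], "jaw": 0.2}, {"xyz": [38.4, -30.9, 10], "twist": [0, 0, -13], "jaw": 0.2}, {"xyz": [38.4, -30.9, 10], "twist": [0, 0, -13], "jaw": 0.2}, {"xyz": [38.4, -30.9, 10], "twist": [0, 0, -13], "jaw": 0.2}, {"xyz": [38.4, -30.9, 10], "twist": [0, 0, -13], "jaw": 0.2}, {"xyz": [38.4, -30.9, 10], "twist": [0, 0, -13], "jaw": 0.2}, {"xyz": [38.4, -30.9, 10], "twist": [0, 0, -13], "jaw": 0.2}, {"xyz": [38.4, -30.9, 10], "twist": [0, 0, -13], "jaw": 0.2}, {"xyz": [38.4, -30.9, 10], "twist": [0, 0, -13], "jaw": 0.2}])

```text
time_s: 1.77
tool_pos: [0.4956, 0.1909, 0.3176]
tool_rot: [180.0, 0.0, 63.1]
force: [0.8, -0.4, 0.8]
grip_width: 0.0698
grasp_force: 0.0
```

servo_tool(plan=[{"xyz": [0, 0, 0], "twist": [0, 0, 0], "jaw": 0.2}, {"xyz": [0, 0, 0], "twist": [0, 0, 0], "jaw": 0.2}, {"xyz": [0, 0, 0], "twist": [0, 0, 0], "jaw": 0.2}, {"xyz": [0, 0, 0], "twist": [0, 0, 0], "jaw": 0.2}, {"xyz": [0, 0, 0], "twist": [0, 0, 0], "jaw": 0.2}])

```text
time_s: 2.18
tool_pos: [0.4966, 0.1874, 0.3181]
tool_rot: [180.0, 0.0, 63.0]
force: [-0.3, 0.3, 0.3]
grip_width: 0.0694
grasp_force: 0.0
```

Run:
```python
from h import *
print(env.get_obs()['qpos'])
delta([.507,.293,.194],[180,0,62.9])
```

```text
[ 16.41559027  11.44289948 -43.93563113 105.11560397   8.67213279
  66.83708876 -57.38537233]
xyz cm [ 9.89 -3.88 12.41] twist [0.04 0.04 0.09]
```

servo_tool(plan=[{"xyz": [9.9, -3.9, 3], "twist": [0, 0, 0], "jaw": 0.2}, {"xyz": [9.9, -3.9, 3], "twist": [0, 0, 0], "jaw": 0.2}, {"xyz": [9.9, -3.9, 3], "twist": [0, 0, 0], "jaw": 0.2}, {"xyz": [9.9, -3.9, 5], "twist": [0, 0, 0], "jaw": 0.2}, {"xyz": [9.9, -3.9, 5], "twist": [0, 0, 0], "jaw": 0.2}, {"xyz": [9.9, -3.9, 5], "twist": [0, 0, 0], "jaw": 0.2}])

```text
time_s: 2.68
tool_pos: [0.5062, 0.2934, 0.2672]
tool_rot: [-179.9, 0.2, 63.1]
force: [-0.0, -0.2, -0.8]
grip_width: 0.0696
grasp_force: 0.0
```

Run:
```python
from h import *
delta([.507,.293,.194],[180,0,62.9])
c=save('top','top1');cs=save('scene','sc1')
a=cv2.resize(c['img'][130:270,90:230],(560,560))[:,:,::-1]
cv2.imwrite('pics/v1.png',a)
```

```text
xyz cm [0.02 0.09 7.32] twist [-0.05  0.17  0.17]
```

View pics/v1.png

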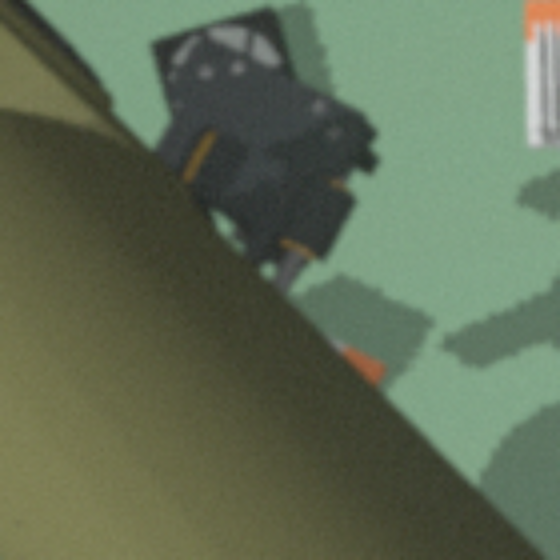

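The arm hides sink B in the top view, with only its copper corner visible near (360,365). The gripper is where it was computed to be, so I'll descend and grip.

servo_tool(plan=[{"xyz": [0, 0.1, 3.5], "twist": [0, 0, 0], "jaw": 0.2}, {"xyz": [0, 0.1, 6], "twist": [0, 0, 0], "jaw": 0.2}, {"xyz": [0, 0.1, 7.3], "twist": [0, 0, 0], "jaw": 0.2}, {"xyz": [0, 0.1, 7.3], "twist": [0, 0, 0], "jaw": 0.2}, {"xyz": [0, 0.1, 7.3], "twist": [0, 0, 0], "jaw": 0.8}, {"xyz": [0, 0.1, 7.3], "twist": [0, 0, 0], "jaw": 0.8}, {"xyz": [0, 0.1, 7.3], "twist": [0, 0, 0], "jaw": 0.8}, {"xyz": [0, 0.1, 7.3], "twist": [0, 0, 0], "jaw": 0.8}, {"xyz": [0, 0.1, 7.3], "twist": [0, 0, 0], "jaw": 0.8}, {"xyz": [0, 0.1, 7.3], "twist": [0, 0, 0], "jaw": 0.8}], newtons=25)

```text
time_s: 3.62
tool_pos: [0.5071, 0.2948, 0.1957]
tool_rot: [180.0, -0.0, 63.2]
force: [0.2, 0.8, 0.5]
grip_width: 0.0375
grasp_force: 0.0
```

servo_tool(plan=[{"xyz": [0, 0, 0], "twist": [0, 0, 0], "jaw": 0.8}, {"xyz": [0, 0, 0], "twist": [0, 0, 0], "jaw": 0.8}, {"xyz": [0, 0, -3], "twist": [0, 0, 0], "jaw": 0.8}, {"xyz": [0, 0, -6], "twist": [0, 0, 0], "jaw": 0.8}, {"xyz": [0, 0, -10], "twist": [0, 0, 0], "jaw": 0.8}, {"xyz": [0, 0, -13], "twist": [0, 0, 0], "jaw": 0.8}, {"xyz": [0, 0, -16], "twist": [0, 0, 0], "jaw": 0.8}, {"xyz": [0, 0, -16], "twist": [0, 0, 0], "jaw": 0.8}, {"xyz": [0, 0, -16], "twist": [0, 0, 0], "jaw": 0.8}])

```text
time_s: 4.37
tool_pos: [0.5071, 0.2951, 0.3566]
tool_rot: [179.9, -0.1, 63.2]
force: [-2.4, 0.3, -2.3]
grip_width: 0.0263
grasp_force: 25.0
```

```bash
cat >> h.py <<'E'
O=np.array([.4178,-.1591,.035]);X=np.array([.9323,.1174,.342]);Z=np.array([-.3393,-.0427,.9397])
def place(up,h,off=-.008):  # TCP for sink origin 'up' along chute and h off floor; grasp at sink x=off (uphill = -x sink)
    return O+X*(up-off)+Z*(h+.194)
E
python3 - <<'E'
from h import *
print(env.get_obs()['qpos'],place(.18,.06),place(.18,.0))
delta(place(.18,.06),[180,-20,7.2])
E
```

```text
[  6.03386503  17.71425817 -46.31234912  94.95986563  13.38206221
  72.87141198 -69.68420581] [ 0.5068902 -0.1478746  0.3379798] [ 0.5272482 -0.1453126  0.2815978]
xyz cm [-39.54  19.97   1.82] twist [-9.71 18.19 55.39]
```

Run:
```python
from h import *
delta(place(.18,.08),[180,-20,7.2])
```

```text
xyz cm [-39.92  19.4   -0.06] twist [-9.71 18.19 55.39]
```

servo_tool(plan=[{"xyz": [-39.9, 19.4, 0], "twist": [-9.7, 18.2, 55.4], "jaw": 0.8}, {"xyz": [-39.9, 19.4, 0], "twist": [-9.7, 18.2, 55.4], "jaw": 0.8}, {"xyz": [-39.9, 19.4, 0], "twist": [-9.7, 18.2, 55.4], "jaw": 0.8}, {"xyz": [-39.9, 19.4, 0], "twist": [-9.7, 18.2, 55.4], "jaw": 0.8}, {"xyz": [-39.9, 19.4, 0], "twist": [-9.7, 18.2, 55.4], "jaw": 0.8}, {"xyz": [-39.9, 19.4, 0], "twist": [-9.7, 18.2, 55.4], "jaw": 0.8}, {"xyz": [-39.9, 19.4, 0], "twist": [-9.7, 18.2, 55.4], "jaw": 0.8}, {"xyz": [-39.9, 19.4, 0], "twist": [-9.7, 18.2, 55.4], "jaw": 0.8}, {"xyz": [-39.9, 19.4, 0], "twist": [-9.7, 18.2, 55.4], "jaw": 0.8}, {"xyz": [-39.9, 19.4, 0], "twist": [-9.7, 18.2, 55.4], "jaw": 0.8}])

```text
time_s: 5.2
tool_pos: [0.4986, -0.1238, 0.3529]
tool_rot: [-180.0, -19.6, 7.1]
force: [1.5, 0.2, -0.9]
grip_width: 0.0257
grasp_force: 25.0
```

Run:
```python
from h import *
delta(place(.18,.06),[180,-20,7.2])
```

```text
xyz cm [-0.    2.49  1.58] twist [ 0.01  0.36 -0.12]
```

servo_tool(plan=[{"xyz": [0, 1.0, 1.0], "twist": [0, 0, 0], "jaw": 0.8}, {"xyz": [0, 1.0, 1.0], "twist": [0, 0, 0], "jaw": 0.8}, {"xyz": [0, 1.0, 1.0], "twist": [0, 0, 0], "jaw": 0.8}, {"xyz": [0, 1.0, 1.0], "twist": [0, 0, 0], "jaw": 0.8}])

```text
time_s: 5.53
tool_pos: [0.5046, -0.1303, 0.3442]
tool_rot: [-179.9, -19.7, 7.2]
force: [0.2, -0.2, -1.4]
grip_width: 0.026
grasp_force: 25.0
```

Run:
```python
from h import *
delta(place(.18,.0),[180,-20,7.2])
c=save('scene','sc2')
cv2.imwrite('pics/v2.png',c['img'][:,:,::-1])
```

```text
xyz cm [-0.17  1.78  6.58] twist [-0.11  0.34  0.05]
```

View pics/v2.png

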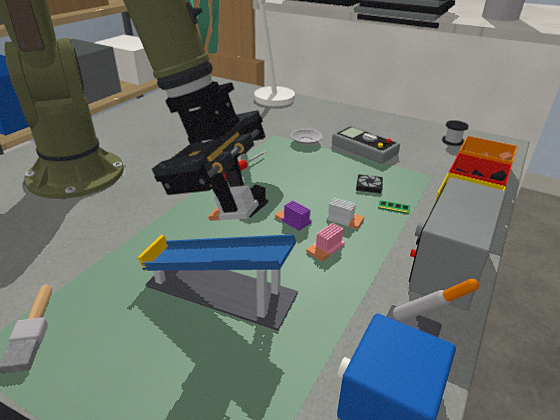

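Sink B is held at about (235,205), level with the chute's slope. Its copper end at (213,213) points to the stop side. Next I'll lower it.

servo_tool(plan=[{"xyz": [-0.2, 1.8, 1], "twist": [0, 0.3, 0], "jaw": 0.8}, {"xyz": [-0.2, 1.8, 2], "twist": [0, 0.3, 0], "jaw": 0.8}, {"xyz": [-0.2, 1.8, 3.5], "twist": [0, 0.3, 0], "jaw": 0.8}, {"xyz": [-0.2, 1.8, 4.8], "twist": [0, 0.3, 0], "jaw": 0.8}, {"xyz": [-0.2, 1.8, 5.5], "twist": [0, 0.3, 0], "jaw": 0.8}, {"xyz": [-0.2, 1.8, 5.8], "twist": [0, 0.3, 0], "jaw": 0.8}, {"xyz": [-0.2, 1.8, 5.8], "twist": [0, 0.3, 0], "jaw": 0.8}, {"xyz": [-0.2, 1.8, 5.8], "twist": [0, 0.3, 0], "jaw": 0.8}])

```text
time_s: 6.25
tool_pos: [0.5251, -0.1467, 0.2908]
tool_rot: [180.0, -20.1, 7.2]
force: [0.3, -0.0, -1.1]
grip_width: 0.0259
grasp_force: 25.0
```

Run:
```python
from h import *
delta(place(.18,.0),[180,-20,7.2]); print(env.get_obs()['force'])
```

```text
xyz cm [-0.1  -0.11  0.94] twist [ 0.02 -0.14  0.04]
[ 0.33834618 -0.03523983 -1.05744438]
```

Close to the floor now. I'll step down gently until there is contact.

servo_tool(plan=[{"xyz": [0, 0, 0.3], "twist": [0, 0, 0], "jaw": 0.8}, {"xyz": [0, 0, 0.6], "twist": [0, 0, 0], "jaw": 0.8}, {"xyz": [0, 0, 0.6], "twist": [0, 0, 0], "jaw": 0.8}, {"xyz": [0, 0, 0.6], "twist": [0, 0, 0], "jaw": 0.8}])

```text
time_s: 6.58
tool_pos: [0.5269, -0.1469, 0.2848]
tool_rot: [180.0, -20.1, 7.2]
force: [-0.2, -0.2, -0.7]
grip_width: 0.0254
grasp_force: 25.0
```

servo_tool(plan=[{"xyz": [0, 0, 0.15], "twist": [0, 0, 0], "jaw": 0.8}, {"xyz": [0, 0, 0.15], "twist": [0, 0, 0], "jaw": 0.8}, {"xyz": [0, 0, 0.15], "twist": [0, 0, 0], "jaw": 0.8}])

```text
time_s: 6.83
tool_pos: [0.5275, -0.1469, 0.2835]
tool_rot: [180.0, -20.1, 7.2]
force: [-0.0, -0.6, -0.7]
grip_width: 0.0258
grasp_force: 25.0
```

servo_tool(plan=[{"xyz": [0, 0, 0.15], "twist": [0, 0, 0], "jaw": 0.8}, {"xyz": [0, 0, 0.15], "twist": [0, 0, 0], "jaw": 0.8}, {"xyz": [0, 0, 0.15], "twist": [0, 0, 0], "jaw": 0.8}])

```text
time_s: 7.08
tool_pos: [0.5278, -0.1469, 0.2835]
tool_rot: [179.9, -20.1, 7.2]
force: [-8.8, 0.0, 10.6]
grip_width: 0.026
grasp_force: 25.0
```

servo_tool(plan=[{"xyz": [0, 0, 0.1], "twist": [0, 0, 0], "jaw": 0.8}, {"xyz": [0, 0, 0.1], "twist": [0, 0, 0], "jaw": 0.8}, {"xyz": [0, 0, 0.1], "twist": [0, 0, 0], "jaw": 0.8}])

```text
time_s: 7.33
tool_pos: [0.528, -0.1469, 0.2835]
tool_rot: [179.9, -20.1, 7.2]
force: [-13.6, 0.3, 18.1]
grip_width: 0.0256
grasp_force: 25.0
```

Contact, at the predicted height. I'll ease the load, open a little, then retract along the tool axis.

servo_tool(plan=[{"xyz": [0, 0, -0.2], "twist": [0, 0, 0], "jaw": 0.8}, {"xyz": [0, 0, -0.2], "twist": [0, 0, 0], "jaw": 0.5}, {"xyz": [0, 0, -0.2], "twist": [0, 0, 0], "jaw": 0.5}, {"xyz": [0, 0, -0.2], "twist": [0, 0, 0], "jaw": 0.5}, {"xyz": [0, 0, -0.2], "twist": [0, 0, 0], "jaw": 0.5}, {"xyz": [0, 0, -0.2], "twist": [0, 0, 0], "jaw": 0.5}, {"xyz": [0, 0, -2], "twist": [0, 0, 0], "jaw": 0.5}, {"xyz": [0, 0, -5], "twist": [0, 0, 0], "jaw": 0.5}, {"xyz": [0, 0, -9], "twist": [0, 0, 0], "jaw": 0.5}, {"xyz": [0, 0, -9], "twist": [0, 0, 0], "jaw": 0.5}])

```text
time_s: 8.17
tool_pos: [0.4984, -0.1515, 0.3727]
tool_rot: [179.6, -20.7, 7.2]
force: [0.8, -1.6, 0.3]
grip_width: 0.0432
grasp_force: 0.0
```

Run:
```python
from h import *
print(env.get_obs()['qpos'])
c=save('scene','sc3')
cv2.imwrite('pics/v3.png',c['img'][100:340,60:420,::-1])
# A: grasp point x=-8 -> TCP
delta([.634,.160,.36],[180,0,182]);
```

```text
[ 39.61677968  -2.33444456 -22.11947044 111.49416679 -11.38131927
  52.11110282 -59.92563977]
xyz cm [ 15.92 -29.21   6.87] twist [  31.18   -0.94 -172.11]
```

View pics/v3.png

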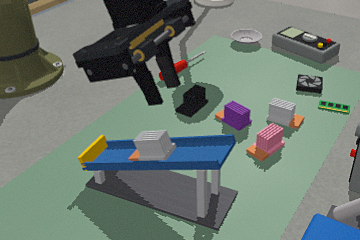

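The crop shows sink B on the chute floor at (152,145), copper end downhill and sliding. I'll move on to sink A and check B on the way.

Run:
```python
from h import *
delta([.58,.0,.40],[180,0,72])
b=np.array([.58,.0,.40]),[180,0,72]
delta([.634,.160,.36],[180,0,142],b)
```

```text
xyz cm [ 10.42 -13.98   0.62] twist [ 11.88 -18.1  -64.11]
xyz cm [16.89  0.19  4.  ] twist [ -0.   0. -70.]
```

servo_tool(plan=[{"xyz": [10.4, -14, 0.6], "twist": [11.9, -18.1, -64.1], "jaw": 0.2}, {"xyz": [10.4, -14, 0.6], "twist": [11.9, -18.1, -64.1], "jaw": 0.2}, {"xyz": [10.4, -14, 0.6], "twist": [11.9, -18.1, -64.1], "jaw": 0.2}, {"xyz": [10.4, -14, 0.6], "twist": [11.9, -18.1, -64.1], "jaw": 0.2}, {"xyz": [10.4, -14, 0.6], "twist": [11.9, -18.1, -64.1], "jaw": 0.2}, {"xyz": [10.4, -14, 0.6], "twist": [11.9, -18.1, -64.1], "jaw": 0.2}, {"xyz": [10.4, -14, 0.6], "twist": [11.9, -18.1, -64.1], "jaw": 0.2}, {"xyz": [10.4, -14, 0.6], "twist": [11.9, -18.1, -64.1], "jaw": 0.2}, {"xyz": [10.4, -14, 0.6], "twist": [11.9, -18.1, -64.1], "jaw": 0.2}, {"xyz": [10.4, -14, 0.6], "twist": [11.9, -18.1, -64.1], "jaw": 0.2}])

```text
time_s: 9.05
tool_pos: [0.5792, 0.0011, 0.3943]
tool_rot: [-179.3, -0.0, 72.4]
force: [0.5, 1.0, -0.1]
grip_width: 0.0695
grasp_force: 0.0
```

servo_tool(plan=[{"xyz": [16.9, 0.2, 4], "twist": [0, 0, -70], "jaw": 0.2}, {"xyz": [16.9, 0.2, 4], "twist": [0, 0, -70], "jaw": 0.2}, {"xyz": [16.9, 0.2, 4], "twist": [0, 0, -70], "jaw": 0.2}, {"xyz": [16.9, 0.2, 4], "twist": [0, 0, -70], "jaw": 0.2}, {"xyz": [16.9, 0.2, 4], "twist": [0, 0, -70], "jaw": 0.2}, {"xyz": [16.9, 0.2, 4], "twist": [0, 0, -70], "jaw": 0.2}, {"xyz": [16.9, 0.2, 4], "twist": [0, 0, -70], "jaw": 0.2}, {"xyz": [16.9, 0.2, 4], "twist": [0, 0, -70], "jaw": 0.2}, {"xyz": [16.9, 0.2, 4], "twist": [0, 0, -70], "jaw": 0.2}, {"xyz": [16.9, 0.2, 4], "twist": [0, 0, -70], "jaw": 0.2}])

```text
time_s: 9.88
tool_pos: [0.6326, 0.1613, 0.3545]
tool_rot: [-179.9, -0.6, 142.4]
force: [-0.1, 0.5, -0.2]
grip_width: 0.0694
grasp_force: 0.0
```

Run:
```python
from h import *
print(env.get_obs()['qpos'])
delta([.634,.160,.27],[180,0,182])
c=save('scene','sc4')
cv2.imwrite('pics/v4.png',c['img'][100:340,60:420,::-1])
```

```text
[ 19.36935349  27.97625299 -48.80753159  84.93455547  20.74588903
  77.0528408   21.55949348]
xyz cm [-0.28 -0.    8.45] twist [  0.08  -0.61 -39.56]
```

View pics/v4.png

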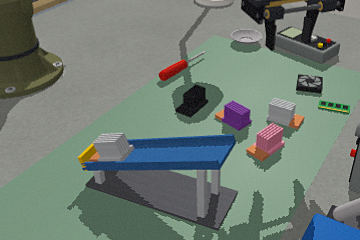

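Sink B now lies against the yellow stop at (110,147). Next is sink A.

servo_tool(plan=[{"xyz": [-0.3, 0, 0], "twist": [0, -0.3, -39.5], "jaw": 0.2}, {"xyz": [-0.3, 0, 2], "twist": [0, -0.3, -39.5], "jaw": 0.2}, {"xyz": [-0.3, 0, 4], "twist": [0, -0.3, -39.5], "jaw": 0.2}, {"xyz": [-0.3, 0, 6], "twist": [0, -0.3, -39.5], "jaw": 0.2}, {"xyz": [-0.3, 0, 8.4], "twist": [0, -0.3, -39.5], "jaw": 0.2}, {"xyz": [-0.3, 0, 8.4], "twist": [0, -0.3, -39.5], "jaw": 0.2}, {"xyz": [-0.3, 0, 8.4], "twist": [0, -0.3, -39.5], "jaw": 0.2}, {"xyz": [-0.3, 0, 8.4], "twist": [0, -0.3, -39.5], "jaw": 0.2}])

```text
time_s: 10.6
tool_pos: [0.6344, 0.1598, 0.2713]
tool_rot: [179.8, -0.2, -178.6]
force: [-0.4, -0.6, 0.2]
grip_width: 0.0695
grasp_force: 0.0
```

Run:
```python
from h import *
delta([.634,.160,.195],[180,0,182])
```

```text
xyz cm [ 0.01 -0.    7.63] twist [ 0.2  -0.21 -0.62]
```

servo_tool(plan=[{"xyz": [0, 0, 3.5], "twist": [0, 0, 0], "jaw": 0.2}, {"xyz": [0, 0, 6], "twist": [0, 0, 0], "jaw": 0.2}, {"xyz": [0, 0, 7.6], "twist": [0, 0, 0], "jaw": 0.2}, {"xyz": [0, 0, 7.6], "twist": [0, 0, 0], "jaw": 0.2}, {"xyz": [0, 0, 7.6], "twist": [0, 0, 0], "jaw": 0.8}, {"xyz": [0, 0, 7.6], "twist": [0, 0, 0], "jaw": 0.8}, {"xyz": [0, 0, 7.6], "twist": [0, 0, 0], "jaw": 0.8}, {"xyz": [0, 0, 7.6], "twist": [0, 0, 0], "jaw": 0.8}, {"xyz": [0, 0, 7.6], "twist": [0, 0, 0], "jaw": 0.8}, {"xyz": [0, 0, 7.6], "twist": [0, 0, 0], "jaw": 0.8}])

```text
time_s: 11.43
tool_pos: [0.6343, 0.1599, 0.1966]
tool_rot: [179.8, -0.1, -178.4]
force: [0.2, 0.6, 0.4]
grip_width: 0.0377
grasp_force: 0.0
```

servo_tool(plan=[{"xyz": [0, 0, 0], "twist": [0, 0, 0], "jaw": 0.8}, {"xyz": [0, 0, 0], "twist": [0, 0, 0], "jaw": 0.8}, {"xyz": [0, 0, -3], "twist": [0, 0, 0], "jaw": 0.8}, {"xyz": [0, 0, -6], "twist": [0, 0, 0], "jaw": 0.8}, {"xyz": [0, 0, -10], "twist": [0, 0, 0], "jaw": 0.8}, {"xyz": [0, 0, -14], "twist": [0, 0, 0], "jaw": 0.8}, {"xyz": [0, 0, -18], "twist": [0, 0, 0], "jaw": 0.8}, {"xyz": [0, 0, -18], "twist": [0, 0, 0], "jaw": 0.8}])

```text
time_s: 12.1
tool_pos: [0.6359, 0.1612, 0.3849]
tool_rot: [179.7, 0.6, -178.4]
force: [0.0, 1.5, -0.3]
grip_width: 0.0255
grasp_force: 25.0
```

Run:
```python
from h import *
print(env.get_obs()['qpos'])
b=[.634,.160,.375],[180,0,181.5]
delta([.6,.10,.38],[180,0,112],b)
b=[.6,.10,.38],[180,0,112]
delta([.53,-.03,.38],[180,-10,42],b)
b=[.53,-.03,.38],[180,-10,42]
delta(place(.18,.08),[180,-20,7.2],b)
```

```text
[ 24.17652425  29.77518321 -57.11273289  82.59233239  24.97441587
  80.40999246  58.29147886]
xyz cm [ 3.56 -5.91 -0.5 ] twist [ 0.  -0.  69.5]
xyz cm [ -9.43 -11.36  -0.  ] twist [-6.11  8.72 69.81]
xyz cm [-10.42   6.82   0.52] twist [-9.02  9.69 33.66]
```

servo_tool(plan=[{"xyz": [3.6, -5.9, 0], "twist": [0, 0, 69.5], "jaw": 0.8}, {"xyz": [3.6, -5.9, 0], "twist": [0, 0, 69.5], "jaw": 0.8}, {"xyz": [3.6, -5.9, 0], "twist": [0, 0, 69.5], "jaw": 0.8}, {"xyz": [3.6, -5.9, 0], "twist": [0, 0, 69.5], "jaw": 0.8}, {"xyz": [3.6, -5.9, 0], "twist": [0, 0, 69.5], "jaw": 0.8}, {"xyz": [3.6, -5.9, 0], "twist": [0, 0, 69.5], "jaw": 0.8}, {"xyz": [3.6, -5.9, 0], "twist": [0, 0, 69.5], "jaw": 0.8}, {"xyz": [3.6, -5.9, 0], "twist": [0, 0, 69.5], "jaw": 0.8}, {"xyz": [3.6, -5.9, 0], "twist": [0, 0, 69.5], "jaw": 0.8}, {"xyz": [3.6, -5.9, 0], "twist": [0, 0, 69.5], "jaw": 0.8}])

```text
time_s: 12.93
tool_pos: [0.6, 0.0995, 0.3753]
tool_rot: [-179.9, -0.2, 111.7]
force: [0.7, 0.5, -1.8]
grip_width: 0.0259
grasp_force: 25.0
```

servo_tool(plan=[{"xyz": [-9.4, -11.4, 0], "twist": [-6.1, 8.7, 69.8], "jaw": 0.8}, {"xyz": [-9.4, -11.4, 0], "twist": [-6.1, 8.7, 69.8], "jaw": 0.8}, {"xyz": [-9.4, -11.4, 0], "twist": [-6.1, 8.7, 69.8], "jaw": 0.8}, {"xyz": [-9.4, -11.4, 0], "twist": [-6.1, 8.7, 69.8], "jaw": 0.8}, {"xyz": [-9.4, -11.4, 0], "twist": [-6.1, 8.7, 69.8], "jaw": 0.8}, {"xyz": [-9.4, -11.4, 0], "twist": [-6.1, 8.7, 69.8], "jaw": 0.8}, {"xyz": [-9.4, -11.4, 0], "twist": [-6.1, 8.7, 69.8], "jaw": 0.8}, {"xyz": [-9.4, -11.4, 0], "twist": [-6.1, 8.7, 69.8], "jaw": 0.8}, {"xyz": [-9.4, -11.4, 0], "twist": [-6.1, 8.7, 69.8], "jaw": 0.8}, {"xyz": [-9.4, -11.4, 0], "twist": [-6.1, 8.7, 69.8], "jaw": 0.8}])

```text
time_s: 13.77
tool_pos: [0.5296, -0.0304, 0.3752]
tool_rot: [-179.7, -10.0, 41.7]
force: [0.1, -0.3, -1.0]
grip_width: 0.0257
grasp_force: 25.0
```

Run:
```python
from h import *
print(env.get_obs()['qpos'])
delta(place(.18,.07),[180,-20,7.2])
```

```text
[ 40.03448272   4.46147006 -38.49696006 104.27487604  -4.69061861
  65.24426216 -44.77713379]
xyz cm [-10.13   7.07   1.02] twist [-9.19  9.82 33.35]
```

servo_tool(plan=[{"xyz": [-10.1, 7.1, 1], "twist": [-9.2, 9.8, 33.4], "jaw": 0.8}, {"xyz": [-10.1, 7.1, 1], "twist": [-9.2, 9.8, 33.4], "jaw": 0.8}, {"xyz": [-10.1, 7.1, 1], "twist": [-9.2, 9.8, 33.4], "jaw": 0.8}, {"xyz": [-10.1, 7.1, 1], "twist": [-9.2, 9.8, 33.4], "jaw": 0.8}, {"xyz": [-10.1, 7.1, 1], "twist": [-9.2, 9.8, 33.4], "jaw": 0.8}, {"xyz": [-10.1, 7.1, 1], "twist": [-9.2, 9.8, 33.4], "jaw": 0.8}, {"xyz": [-10.1, 7.1, 1], "twist": [-9.2, 9.8, 33.4], "jaw": 0.8}, {"xyz": [-10.1, 7.1, 1], "twist": [-9.2, 9.8, 33.4], "jaw": 0.8}, {"xyz": [-10.1, 7.1, 1], "twist": [-9.2, 9.8, 33.4], "jaw": 0.8}])

```text
time_s: 14.52
tool_pos: [0.5052, -0.148, 0.3482]
tool_rot: [179.9, -20.0, 7.7]
force: [-0.0, 0.7, -0.9]
grip_width: 0.0256
grasp_force: 25.0
```

Run:
```python
from h import *
delta(place(.18,.0),[180,-20,7.2])
c=save('scene','sc5')
cv2.imwrite('pics/v5.png',c['img'][100:340,60:420,::-1])
```

```text
xyz cm [-0.19  0.02  7.01] twist [-0.11  0.02  0.47]
```

View pics/v5.png

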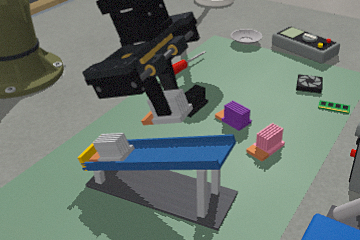

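Sink A is held at about (170,108), copper end downhill and aligned with the chute. Sink B is at the stop at (110,147). Lowering A.

servo_tool(plan=[{"xyz": [-0.2, 0, 2], "twist": [0, 0, 0.4], "jaw": 0.8}, {"xyz": [-0.2, 0, 4], "twist": [0, 0, 0.4], "jaw": 0.8}, {"xyz": [-0.2, 0, 5.5], "twist": [0, 0, 0.4], "jaw": 0.8}, {"xyz": [-0.2, 0, 6.3], "twist": [0, 0, 0.4], "jaw": 0.8}, {"xyz": [-0.2, 0, 6.5], "twist": [0, 0, 0.4], "jaw": 0.8}, {"xyz": [-0.2, 0, 6.5], "twist": [0, 0, 0.4], "jaw": 0.8}, {"xyz": [-0.2, 0, 6.5], "twist": [0, 0, 0.4], "jaw": 0.8}])

```text
time_s: 15.15
tool_pos: [0.5254, -0.146, 0.2871]
tool_rot: [-179.9, -20.1, 7.1]
force: [0.5, 0.6, -1.0]
grip_width: 0.0257
grasp_force: 25.0
```

servo_tool(plan=[{"xyz": [0, 0, 0.15], "twist": [0, 0, 0], "jaw": 0.8}, {"xyz": [0, 0, 0.15], "twist": [0, 0, 0], "jaw": 0.8}, {"xyz": [0, 0, 0.15], "twist": [0, 0, 0], "jaw": 0.8}])

```text
time_s: 15.4
tool_pos: [0.5257, -0.1461, 0.2856]
tool_rot: [-180.0, -20.1, 7.1]
force: [0.7, -0.2, -0.8]
grip_width: 0.0259
grasp_force: 25.0
```

servo_tool(plan=[{"xyz": [0, 0, 0.15], "twist": [0, 0, 0], "jaw": 0.8}, {"xyz": [0, 0, 0.15], "twist": [0, 0, 0], "jaw": 0.8}, {"xyz": [0, 0, 0.15], "twist": [0, 0, 0], "jaw": 0.8}])

```text
time_s: 15.65
tool_pos: [0.5262, -0.146, 0.2838]
tool_rot: [-179.9, -20.0, 7.1]
force: [-0.8, 0.0, -0.7]
grip_width: 0.0259
grasp_force: 25.0
```

servo_tool(plan=[{"xyz": [0, 0, 0.1], "twist": [0, 0, 0], "jaw": 0.8}, {"xyz": [0, 0, 0.1], "twist": [0, 0, 0], "jaw": 0.8}, {"xyz": [0, 0, 0.1], "twist": [0, 0, 0], "jaw": 0.8}])

```text
time_s: 15.9
tool_pos: [0.5264, -0.146, 0.2838]
tool_rot: [-179.9, -20.0, 7.1]
force: [-6.8, 0.8, 9.8]
grip_width: 0.0257
grasp_force: 25.0
```

Contact. Releasing and retracting.

servo_tool(plan=[{"xyz": [0, 0, -0.1], "twist": [0, 0, 0], "jaw": 0.8}, {"xyz": [0, 0, -0.1], "twist": [0, 0, 0], "jaw": 0.5}, {"xyz": [0, 0, -0.1], "twist": [0, 0, 0], "jaw": 0.5}, {"xyz": [0, 0, -0.1], "twist": [0, 0, 0], "jaw": 0.5}, {"xyz": [0, 0, -0.1], "twist": [0, 0, 0], "jaw": 0.5}, {"xyz": [0, 0, -0.1], "twist": [0, 0, 0], "jaw": 0.5}, {"xyz": [0, 0, -2], "twist": [0, 0, 0], "jaw": 0.5}, {"xyz": [0, 0, -5], "twist": [0, 0, 0], "jaw": 0.5}, {"xyz": [0, 0, -9], "twist": [0, 0, 0], "jaw": 0.5}, {"xyz": [0, 0, -12], "twist": [0, 0, 0], "jaw": 0.5}])

```text
time_s: 16.73
tool_pos: [0.4853, -0.1509, 0.3974]
tool_rot: [-179.9, -20.1, 7.1]
force: [0.6, -0.8, 0.4]
grip_width: 0.0439
grasp_force: 0.0
```

servo_tool(plan=[{"xyz": [0, -5, -2], "twist": [0, 0, 0], "jaw": 0.5}, {"xyz": [0, -10, -2], "twist": [0, 0, 0], "jaw": 0.5}, {"xyz": [0, -15, -2], "twist": [0, 0, 0], "jaw": 0.5}, {"xyz": [0, -20, -2], "twist": [0, 0, 0], "jaw": 0.5}, {"xyz": [0, -20, -2], "twist": [0, 0, 0], "jaw": 0.5}, {"xyz": [0, -20, -2], "twist": [0, 0, 0], "jaw": 0.5}, {"xyz": [0, -20, -2], "twist": [0, 0, 0], "jaw": 0.5}, {"xyz": [0, -20, -2], "twist": [0, 0, 0], "jaw": 0.5}, {"xyz": [0, -20, -2], "twist": [0, 0, 0], "jaw": 0.5}, {"xyz": [0, -20, -2], "twist": [0, 0, 0], "jaw": 0.5}])

```text
time_s: 17.57
tool_pos: [0.4544, 0.0448, 0.4142]
tool_rot: [-179.9, -20.0, 6.9]
force: [0.5, -0.3, -0.6]
grip_width: 0.0434
grasp_force: 0.0
```

Run:
```python
from h import *
c=save('scene','sc6');t=save('top','top6')
a=cv2.resize(c['img'][200:340,120:320],(500,350)); b=cv2.resize(t['img'][105:285,360:460],(194,350))
cv2.imwrite('pics/v6.png',np.hstack([a,b])[:,:,::-1])
print('expected copper tops (scene,top) at chute x 10 and 80 mm:',proj(c,[O+X*d+Z*.008 for d in(.01,.08)]).round(),proj(t,[O+X*d+Z*.008 for d in(.01,.08)]).round())
```

```text
expected copper tops (scene,top) at chute x 10 and 80 mm: [[161. 251.]
 [192. 250.]] [[412. 260.]
 [408. 221.]]
```

View pics/v6.png

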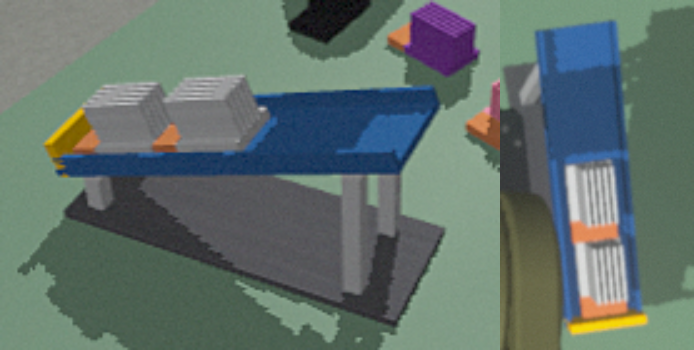

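Both sinks lie nose to tail against the stop, fins up, with the copper ends downhill at scene-view (88,143) and (167,140) in the crop. Handing in.

servo_tool(plan=[{"xyz": [0, 0, 0], "twist": [0, 0, 0], "jaw": 0.5}, {"xyz": [0, 0, 0], "twist": [0, 0, 0], "jaw": 0.5}, {"xyz": [0, 0, 0], "twist": [0, 0, 0], "jaw": 0.5}, {"xyz": [0, 0, 0], "twist": [0, 0, 0], "jaw": 0.5}, {"xyz": [0, 0, 0], "twist": [0, 0, 0], "jaw": 0.5}, {"xyz": [0, 0, 0], "twist": [0, 0, 0], "jaw": 0.5}])

```text
time_s: 18.17
tool_pos: [0.4542, 0.0465, 0.4145]
tool_rot: [-179.9, -20.0, 7.1]
force: [-0.2, -0.2, -0.1]
grip_width: 0.0433
grasp_force: 0.0
```

```bash
python3 -c "from cell import env; print(env.sign_off())"
```

```text
the job is handed in; nothing more can be done
None
```

I loaded both silver heat sinks into the chute, and the last pictures show them one behind the other against the yellow stop, fins up and copper ends downhill; I never touched the black one, and handed the job in at about 18 s of the 54 s (sign-off returned no verdict).

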